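Slide one tea tin out of the packed caddy and weigh it

TASK

We are checking the tea stock. The tins stand packed against each other and the back of the wooden caddy, so none can be gripped there. Press lightly on the lid of the green-lidded tin and slide the tin forward over the low steel ridge until it rests free on the flat front of the caddy, pressing no harder than it needs because the lids dent and never tipping it over, and leave the other three tins where they are. Then pick it up and set it down gently, upright and flat, wholly on the plate of the scale, without shoving the scale.

Things in the scene. Friction and masses are not known exactly. Their poses are not given: they have to be found in the camera images.
- caddy: fixed wooden tea caddy, 164 mm (x) by 218 mm (y), board 8 mm thick; origin at the centre of its underside, +x to its back wall, away from the robot. Four tins stand at its back in one row along y, sides touching, rear faces against the 8 mm back wall (inner face x = +74 mm, top z = 38 mm), between side walls as high as the lids (z = 34 mm). Smooth: tins slide with friction about 0.2
- row_mid (a point): middle of the packed row at board level (8 mm above the table), at x = +48.5 mm, y = 0 in the caddy's frame; tin centres lie at y = about -75, -25, +25 and +75 mm from it, in any order; axes as the caddy's
- ridge_mid (a point): middle of the rounded crest of the low steel ridge that runs along y in front of the row: 3.5 mm above the board, at x = +5.5 mm in the caddy's frame; it rises gently (12 degrees) from x = +22 mm and falls to the board at x = -4 mm. A tin tips by up to 0.1 rad and its lid rises up to 4.5 mm under the finger as it passes over, so the finger must rise and sink with it
- shelf_mid (a point): middle of the flat front part of the board, at board level, x = -40 mm in the caddy's frame; it reaches from x = -4 mm to the front edge at x = -82 mm and is open at the front and sides
- green_tin: loose flat square tea tin, steel body with a green lid and a white paper band, 50 x 50 x 26 mm, about 0.2 kg; origin at the centre of its underside, z up; flat grippy lid top at z = +26 mm; the lid rides on a springy seal and gives 1 mm per 4 N, 2.5 mm at most. The one to weigh. Pressed against the caddy with more than 15 N its lid dents; about 4 to 8 N drags it
- red_tin: loose flat square tea tin, steel body with a red lid and a white paper band, 50 x 50 x 26 mm, about 0.2 kg; origin at the centre of its underside, z up; flat grippy lid top at z = +26 mm; the lid rides on a springy seal and gives 1 mm per 4 N, 2.5 mm at most. Stays in the row
- cream_tin: loose flat square tea tin, steel body with a cream-white lid and a white paper band, 50 x 50 x 26 mm, about 0.2 kg; origin at the centre of its underside, z up; flat grippy lid top at z = +26 mm; the lid rides on a springy seal and gives 1 mm per 4 N, 2.5 mm at most. Stays in the row
- black_tin: loose flat square tea tin, steel body with a black lid and a white paper band, 50 x 50 x 26 mm, about 0.2 kg; origin at the centre of its underside, z up; flat grippy lid top at z = +26 mm; the lid rides on a springy seal and gives 1 mm per 4 N, 2.5 mm at most. Stays in the row
- scale: loose black bench scale, 125 mm (x) by 155 mm (y) by 27 mm high, 0.9 kg; origin at the centre of its underside. Its glass weighing plate is 85 mm (x) by 124 mm (y), centred at x = +13.5 mm, y = 0 in the scale's frame, top at z = 27 mm; the display and keys are on the -x side. More than 20 N on the plate overloads it
Not all that is in view belongs to the job. Leave any orange look-alike of the green_tin alone.

How it is judged:
By the outcome, as a careful person would: the job done as asked, in the order asked, and still so for the second after the job is handed in, with the robot touching nothing.
It also fails if it takes over 72 s, if anything falls off the work surface, if the arm or the gripper's body presses on something with over 40 N, if the wrist force passes 120 N, or if a joint passes its speed limit or range.

ROBOT

A 7-joint arm with a two-finger parallel gripper is mounted at the origin on a cart in front of the work surface, level with it; the furniture and walls round the work are solid. World frame = base frame: x ahead of the robot, y to its left, z up, the work surface at z = 0. Lengths are in m, angles in rad, forces in N, time in s.
With the tool pointing down it reaches from about 0.35 to 0.9 m from the base axis. Payload 19.9 kg.
Tool frame: the origin (TCP) lies between the finger pads; the fingertips stand 19 mm ahead of it and the grasp point (between the pads) is the TCP; z points along the fingers, y is the line along which they close (so a half turn about z gives the same grasp; the last joint's range is limited). The gripper opens to 94 mm and grips with 3 to 60 N. Pads are 16 mm wide; open, the fingers measure 119 mm over their backs; the gripper's body (75 mm by 177 mm) begins 78 mm behind the grasp point.
Start: joints at [-1.337, 0.417, -0.01, 1.614, 0.005, 1.111, -0.053], TCP at [0.17, 0.602, 0.224] pointing down, gripper open.
Joint ranges: [-2.81, 2.81], [-0.39, 2.02], [-1.27, 1.25], [0.06, 2.57], [-1.19, 4.33], [0.19, 2], [-2.82, 2.82]. Speed limits (rad/s): [1.89, 1.89, 2.39, 2.39, 3.01, 3.01, 3.01].

INTERFACE

Orientations are given as a 3x3 rotation matrix whose columns are the frame's x, y, z axes.
In Python, from rig import robot gives the robot as it stands. Calls block until the motion is done:
- robot.move_ptp(position, orientation): joint-space move of the TCP to a pose.
- robot.move_linear(position, velocity=0.15, frame=None, threshold=None): straight line of the TCP; frame=None keeps the orientation; velocity is the mean speed in m/s. With threshold (N) it stops when the force on the tool has changed by that much, and returns True; else False.
- robot.goto_joints(angles): joint-space move.
- robot.gripper_to(opening): finger opening in m; the grip force is fixed at half the most; returns when the fingers have stopped.
- robot.pause(seconds).
- robot.ik(position, orientation): joint angles nearest the present ones, or None.
- robot.get_state(): the state.
- robot.grab_frame(name): name is "scene" or "top" or "wrist"; returns the picture (420x560x3 uint8, red, green, blue); there is no depth.
- robot.camera_info(name): a dict with "fx", "fy", "cx", "cy" (pixels), "rvec" (rotation vector, rad) and "tvec" (3), from world to camera coordinates, as OpenCV has them. Camera axes: x right, y down, z forward; pixel columns grow to the right and rows downward; lengths in m; the calibration is good to about 2 mm. A picture is of the moment at which its call begins: read the wrist's pose just before it. camera_info takes no time and is no camera call; for the wrist camera it gives the pose at the moment of the call.
A pose or a line that the arm cannot do raises robot.PlanningError and nothing moves.
- robot.sign_off(): hands the job in; it is judged then, once.
The state is a dict: "time": time; "qpos": joint angles; "joint_vel": joint speeds; "effort": joint torques, N m; "ee_pos": TCP position; "tool_rot": TCP orientation; "force": force on the tool from outside, world axes, zero at the start; "moment": the same for the moment, N m; "opening": finger opening in m; "grasp_force": force on a finger pad.
Only numpy, scipy, OpenCV 4.12 (cv2) and the standard library are available. Lean on these libraries where they do the work, as an engineer would, in place of code of your own. Each camera call takes 0.05 s, during which the arm holds its last target. There are 200 camera calls.

## Working session

There is one attempt and no reset: what is moved stays moved. The work goes in short steps, each a Python script; the robot and the scene stay as the last script left them, time stands still between calls to the robot, and variables do not carry over. Pictures are saved under pics/ and viewed, at most 10 in all, crops included, and the job is handed in when it is done.

```bash
mkdir -p pics; ls; python3 - <<'E'
from rig import robot
import cv2
for n in("scene","top"):
    im=robot.grab_frame(n); cv2.imwrite(f"pics/{n}0.png",im[:,:,::-1]); print(n,robot.camera_info(n))
s=robot.get_state(); print(s)
E
```

```text
pics
scene {'fx': 387.3935712055566, 'fy': 387.3935712055566, 'cx': 277.28705454518837, 'cy': 210.35604628878573, 'rvec': array([ 1.99760919, -0.90457721,  0.45545081]), 'tvec': array([-0.38324014,  0.23642531,  0.59629504])}
top {'fx': 391.39650192270875, 'fy': 391.39650192270875, 'cx': 276.98891620647026, 'cy': 210.2457874005848, 'rvec': array([ 2.19336293, -2.13778636,  0.10278275]), 'tvec': array([-0.07810419,  0.54579179,  0.86428007])}
{'time': 0.1, 'qpos': array([-1.33747642,  0.41790236, -0.01031165,  1.61409752,  0.00468667,
        1.11070119, -0.05299801]), 'joint_vel': array([ 0.00150801, -0.00096029,  0.00039126, -0.00393131,  0.000261  ,
       -0.00116989, -0.00146324]), 'effort': array([ 1.48053779e-03, -8.52588058e+01,  6.40270282e-01, -4.26696682e+01,
       -4.88791382e-02,  1.62414374e-02, -1.08923669e-05]), 'ee_pos': array([0.16952392, 0.60124492, 0.22390215]), 'tool_rot': array([[-9.62477321e-01,  2.71362037e-01, -2.26667414e-04],
       [ 2.71362123e-01,  9.62476739e-01, -1.06046088e-03],
       [-6.96067095e-05, -1.08217849e-03, -9.99999412e-01]]), 'force': array([-0.3177796 , -0.74342057,  0.60074497]), 'moment': array([-0.01192999,  0.00214774,  0.02102414]), 'grasp_force': 0.0, 'opening': 0.09407498381346899}
```

View pics/scene0.png

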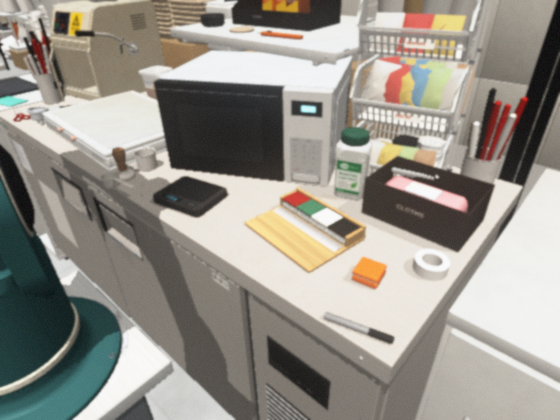

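View pics/top0.png

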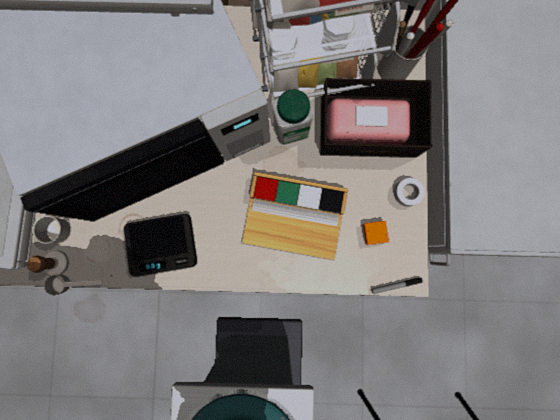

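The scene view shows the caddy with lids in the order red, green, cream, black, with the scale to its left and an orange decoy to its right. In the top view the green lid is at (288,192), the caddy's front corners at about (243,243) and (335,259), and the scale at (160,243). The microwave and bottle stand behind.

```bash
cat >h.py <<'E'
import numpy as np, cv2
from rig import robot
def ray(ci,uv,z):
    uv=np.atleast_2d(np.float64(uv)); R=cv2.Rodrigues(ci['rvec'])[0]; c=-R.T@ci['tvec']
    d=np.c_[(uv[:,0]-ci['cx'])/ci['fx'],(uv[:,1]-ci['cy'])/ci['fy'],np.ones(len(uv))]@R
    return c+d*((z-c[2])/d[:,2])[:,None]
def blobs(mask,amin=60):
    m=cv2.morphologyEx(mask.astype(np.uint8)*255,cv2.MORPH_OPEN,np.ones((3,3)))
    cs,_=cv2.findContours(m,cv2.RETR_EXTERNAL,cv2.CHAIN_APPROX_NONE)
    return [c for c in cs if cv2.contourArea(c)>amin]
def lid_masks(im):
    h,s,v=[x.astype(int) for x in cv2.split(cv2.cvtColor(im,cv2.COLOR_RGB2HSV))]
    return dict(green=(h>50)&(h<90)&(s>90)&(v>50),red=((h<6)|(h>174))&(s>150)&(v>90),dark=v<50,wood=(h>12)&(h<27)&(s>75)&(v>120))
def rect_world(c,ci,z):
    p=ray(ci,c.reshape(-1,2),z)[:,:2]; r=cv2.minAreaRect((p*1000).astype(np.float32)); return r
E
python3 - <<'E'
from h import *
im=cv2.imread('pics/top0.png')[:,:,::-1].copy(); ci=robot.camera_info('top')
m=lid_masks(im)
for k,z in(('green',.034),('red',.034),('dark',.027),('wood',.008)):
    for c in blobs(m[k]):
        x,y,w,h=cv2.boundingRect(c)
        if y<150 or y>300: continue
        print(k,(x,y,w,h),rect_world(c,ci,z if not(k=='dark' and x>250) else .034))
E
```

```text
green (276, 181, 24, 24) ((588.2577514648438, -85.9874038696289), (48.26705551147461, 48.24285888671875), 81.27534484863281)
red (254, 177, 24, 24) ((595.75244140625, -36.808998107910156), (49.18611526489258, 48.57920837402344), 81.29630279541016)
dark (406, 278, 16, 7) ((397.17706298828125, -370.4831848144531), (11.087337493896484, 35.0553092956543), 12.618195533752441)
dark (39, 257, 16, 14) ((412.1268615722656, 451.7010192871094), (32.47412109375, 29.754980087280273), 84.52444458007812)
dark (124, 214, 73, 63) ((462.98809814453125, 199.6700439453125), (123.20037078857422, 154.2675018310547), 11.349272727966309)
dark (320, 188, 23, 25) ((572.9410400390625, -185.77520751953125), (48.58572006225586, 50.0704231262207), 81.91778564453125)
wood (365, 221, 24, 23) ((504.46185302734375, -294.7507629394531), (49.72857666015625, 49.653831481933594), 8.616617202758789)
wood (242, 199, 100, 61) ((507.03546142578125, -98.60311889648438), (217.4067840576172, 104.70621490478516), 81.18778991699219)
wood (250, 172, 98, 25) ((618.396240234375, -111.13396453857422), (56.6842041015625, 227.48106384277344), 4.48109245300293)
```

```bash
python3 - <<'E'
from h import *
np.set_printoptions(precision=3,suppress=True)
ci=robot.camera_info('top')
print('mw base',ray(ci,[[92,219],[222,158],[24,205]],0)[:,:2].tolist())
print('mw top',ray(ci,[[24,205],[200,122],[262,92]],.23)[:,:2].tolist())
print('mw scene base',ray(robot.camera_info('scene'),[[172,168],[280,176],[318,183]],0)[:,:2].tolist())
cx=np.array([.9883,-.1525,0]);cy=np.array([.1525,.9883,0])
R=np.c_[-cx,cy,[0,0,-1]]
print(robot.ik([.46,-.07,.25],R),robot.ik([.536,-.095,.22],R),robot.ik([.35,.12,.25],R))
E
```

```text
mw base [[0.5187282590065516, 0.3703573776711635], [0.6722884213353586, 0.07047534065856131], [0.5477326043611312, 0.5338088989111356]]
mw top [[0.5249176700014082, 0.3816298976331173], [0.6832778999901512, 0.07711978092469915], [0.7419840479198783, -0.03296779491184157]]
mw scene base [[0.5324611385776503, 0.3789707745265686], [0.6977943958463346, 0.10203152710700358], [0.7336213381990973, -0.0029946951300284796]]
[-0.691  0.126  0.847  1.986 -0.107  1.074  1.62 ] [-0.546  0.367  0.83   1.842 -0.307  1.066  1.819] [-0.82  -0.11   0.38   2.167  0.046  1.077  0.954]
```

```bash
cat >>h.py <<'E'
np.set_printoptions(precision=4,suppress=True)
def rot(yaw):
    c,s=np.cos(yaw),np.sin(yaw); return np.array([[-c,-s,0],[-s,c,0],[0,0,-1.]])
YC=np.deg2rad(-8.75); ROW=np.array([.5843,-.1113]); C=np.array([np.cos(YC),np.sin(YC)]); D=np.array([-C[1],C[0]])
def cad(x,y): return ROW+(x-.0485)*C+y*D     # caddy frame to world xy
def F(n=4):
    a=[]
    for _ in range(n): a.append(robot.get_state()['force']); robot.pause(.01)
    return np.mean(a,0)
E
python3 - <<'E'
from h import *
s=robot.get_state(); q=robot.ik([.115,.41,.26],s['tool_rot']); print(q)
robot.goto_joints(q); print(robot.get_state()['time'])
q=np.array(q); q[0]+=1.45; robot.goto_joints(q)
s=robot.get_state(); print(s['time'],s['ee_pos'])
robot.move_ptp([*cad(-.01,.02),.2],rot(YC))
s=robot.get_state(); print(s['time'],s['ee_pos'],s['qpos'])
ci=robot.camera_info('wrist'); im=robot.grab_frame('wrist'); cv2.imwrite('pics/w1.png',im[:,:,::-1]); np.save('w1.npy',ci)
E
```

```text
[-1.3436  0.0166 -0.0262  2.0323  0.0005  1.0938 -0.0741]
0.925
2.9917 [ 0.421 -0.064  0.26 ]
4.4417 [ 0.5295 -0.0824  0.2001] [ 0.1757  0.2869 -0.0937  1.8594  0.0315  0.9966  1.486 ]
```

View pics/w1.png

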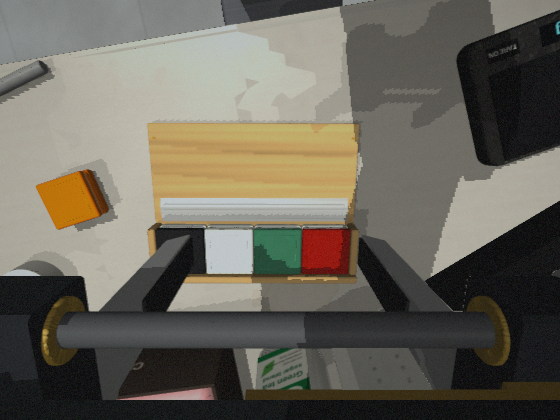

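The wrist view shows the whole caddy: black, cream, green (277,251) and red (326,250) lids, the ridge at row ~210, and the open shelf at rows 125–195. I'll refine the lid positions from this view, then start the press.

```bash
python3 - <<'E'
from h import *
im=cv2.imread('pics/w1.png')[:,:,::-1].copy(); ci=np.load('w1.npy',allow_pickle=True).item()
m=lid_masks(im)
for k,z in(('green',.034),('red',.034),('wood',.008)):
    for c in blobs(m[k],800):
        print(k,cv2.boundingRect(c),rect_world(c,ci,z))
print(cad(.0485,.025),cad(.0485,.075),np.rad2deg(YC))
# front corners of the board
print(ray(ci,[[148,123],[361,123]],.008), cad(-.082,-.109),cad(-.082,.109))
# press-prep: hover above green with closed gripper
robot.gripper_to(0.0)
g=cad(.0485,.025); robot.move_linear([*g,.085],velocity=.15)
s=robot.get_state(); print(s['time'],s['ee_pos'],s['opening'],F(),F())
E
```

```text
green (254, 229, 47, 45) ((588.448974609375, -89.2371826171875), (48.541160583496094, 48.822547912597656), 81.112060546875)
red (302, 230, 47, 44) ((596.6465454101562, -40.30812072753906), (48.22660827636719, 47.754417419433594), 81.11196899414062)
wood (36, 171, 63, 59) ((505.86114501953125, -305.44488525390625), (52.38713836669922, 52.168888092041016), 8.83007526397705)
wood (147, 123, 212, 102) ((509.7293701171875, -102.1595230102539), (217.4710693359375, 107.79631042480469), 81.12603759765625)
[ 0.5881 -0.0866] [ 0.5957 -0.0372] -8.75
[[ 0.44   -0.1997  0.008 ]
 [ 0.4736  0.0156  0.008 ]] [ 0.4387 -0.1992] [0.4719 0.0163]
6.9167 [ 0.5882 -0.0866  0.0857] 0.0003959324125090267 [ 0.0716 -0.2501  0.1868] [-0.4274 -0.1507 -0.4652]
```

```bash
sed -i 's/ROW=np.array(\[.5843,-.1113\])/ROW=np.array([.5846,-.1125])/' h.py; cat >drag.py <<'E'
from h import *
def drag(x0,x1,z,b,target=6.,step=.0015,y=.025,v=.02,stop=12.,verbose=1):
    """step the finger from caddy x0 to x1, holding the press by feeding force back to height"""
    x=x0; i=0; log=[]
    while x>x1+1e-6:
        x=max(x-step,x1)
        robot.move_linear([*cad(x,y),z],velocity=v)
        f=F(3)-b; fz=f[2]; dz=np.clip(.14e-3*(fz-target),-.0007,.001); z+=dz
        log.append((x,z,fz,f[:2]@C)); i+=1
        if verbose and i%2==0: print('%.4f z%.5f fz%.1f fx%.1f'%log[-1])
        if fz>stop: print('STOP',log[-1]); break
    print('t',robot.get_state()['time'],'max fz',max(l[2] for l in log))
    return x,z
E
python3 - <<'E'
from drag import *
robot.move_linear([*cad(.0485,.025),.0575],velocity=.05)
robot.pause(.2); b=F(12); print('bias',b)
hit=robot.move_linear([*cad(.0485,.025),.0515],velocity=.008,threshold=2.5)
s=robot.get_state(); z=s['ee_pos'][2]; print(hit,s['time'],z,F(6)-b)
for _ in range(6):
    f=F(4)[2]-b[2]; z+=np.clip(.15e-3*(f-6),-.0006,.0006); robot.move_linear([*cad(.0485,.025),z],velocity=.02); print('%.5f %.1f'%(z,f),robot.get_state()['ee_pos'][2])
x,z=drag(.0485,.0425,z,b)
np.save('st.npy',[x,z,*b])
E
```

```text
bias [-0.0247  0.1741 -0.0885]
True 8.6083 0.05214787915992042 [ 0.2771 -0.4484  4.2168]
0.05192 4.5 0.05196205908735127
0.05178 5.1 0.05182331550811911
0.05171 5.5 0.05177898716678434
0.05167 5.7 0.05175288279477087
0.05171 6.2 0.051773001909499815
0.05171 6.0 0.05179922815738981
0.0455 z0.05159 fz5.2 fx0.5
0.0425 z0.05164 fz6.4 fx1.9
t 11.4583 max fz 6.4304264265461075
```

```bash
python3 - <<'E'
from drag import *
x,z,*b=np.load('st.npy'); b=np.array(b)
x,z=drag(x,-.043,z,b,stop=11)
np.save('st.npy',[x,z,*b])
E
```

```text
0.0395 z0.05190 fz7.2 fx2.0
0.0365 z0.05229 fz7.0 fx2.4
0.0335 z0.05266 fz6.8 fx4.0
0.0305 z0.05302 fz7.7 fx2.3
0.0275 z0.05338 fz7.1 fx2.0
0.0245 z0.05375 fz7.2 fx1.7
0.0215 z0.05393 fz6.5 fx1.6
0.0185 z0.05411 fz6.7 fx2.3
0.0155 z0.05435 fz7.0 fx1.6
0.0125 z0.05466 fz6.9 fx1.6
0.0095 z0.05481 fz6.3 fx1.3
0.0065 z0.05489 fz6.1 fx1.1
0.0035 z0.05504 fz6.9 fx1.3
0.0005 z0.05517 fz6.4 fx0.7
-0.0025 z0.05516 fz5.6 fx0.1
-0.0055 z0.05483 fz4.4 fx0.3
-0.0085 z0.05464 fz5.3 fx-0.3
-0.0115 z0.05435 fz5.3 fx-0.2
-0.0145 z0.05422 fz5.7 fx0.2
-0.0175 z0.05393 fz4.4 fx0.4
-0.0205 z0.05372 fz4.9 fx0.1
-0.0235 z0.05341 fz4.0 fx-2.0
-0.0265 z0.05249 fz3.0 fx-0.6
-0.0295 z0.05194 fz4.9 fx-0.3
-0.0325 z0.05166 fz5.4 fx0.7
-0.0355 z0.05168 fz5.9 fx0.7
-0.0385 z0.05161 fz6.2 fx0.7
-0.0415 z0.05165 fz6.0 fx0.4
t 27.1333 max fz 7.841430188220706
```

```bash
python3 - <<'E'
from drag import *
robot.move_linear([*cad(-.043,.025),.065],velocity=.03)
robot.move_linear([*cad(-.02,.02),.17],velocity=.2)
robot.gripper_to(.094)
robot.pause(.2)
ci=robot.camera_info('wrist'); im=robot.grab_frame('wrist'); cv2.imwrite('pics/w2.png',im[:,:,::-1]); np.save('w2.npy',ci)
m=lid_masks(im)
for k in('green','red'):
    for c in blobs(m[k],800):
        r=rect_world(c,ci,.034); d=np.array(r[0])/1000-ROW; print(k,r,'caddy',.0485+d@C,d@D)
print(robot.get_state()['time'])
E
```

```text
green ((498.5578308105469, -75.3118896484375), (48.36845397949219, 48.75471496582031), 81.16742706298828) caddy -0.04219794957669448 0.023666270786286747
red ((596.1390991210938, -40.15256881713867), (47.88626480102539, 47.853023529052734), 81.1546859741211) caddy 0.048899065223082586 0.07326078319423707
30.1167
```

View pics/w2.png

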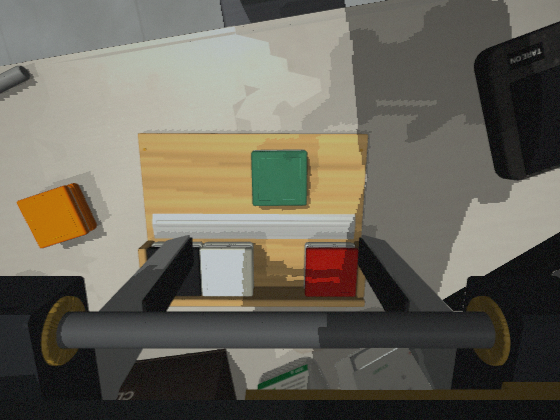

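The green tin now sits flat on the shelf at (280,178), with the other three still in their places. Next I'll grasp it across y.

```bash
python3 - <<'E'
from h import *
p=cad(-.0422,.0242)
robot.move_linear([*p,.09],velocity=.2)
h1=robot.move_linear([*p,.030],velocity=.06,threshold=6); print(h1,robot.get_state()['ee_pos'])
if not h1:
    robot.gripper_to(.03); robot.pause(.2)
    s=robot.get_state(); print(s['time'],s['opening'],s['grasp_force'],s['ee_pos'])
    if s['opening']>.04:
        robot.move_linear([*p,.06],velocity=.05); robot.move_linear([*p,.15],velocity=.15)
        s=robot.get_state(); print(s['time'],s['opening'],s['grasp_force'],s['ee_pos'],F(8))
        YS=np.deg2rad(11.35); sc=np.array([.463,.1997])+.0135*np.array([np.cos(YS),np.sin(YS)])
        robot.move_linear([*sc,.15],velocity=.15,frame=rot(YS)); robot.pause(.3)
        s=robot.get_state(); print(s['time'],s['opening'],s['grasp_force'],s['ee_pos'],sc,F(8))
        for n in('wrist','top'):
            ci=robot.camera_info(n); im=robot.grab_frame(n); cv2.imwrite(f'pics/{n}3.png',im[:,:,::-1]); np.save(f'{n}3.npy',ci)
E
```

```text
False [ 0.4988 -0.0748  0.0303]
32.7833 0.04991316235533962 29.9907124042511 [ 0.4986 -0.0748  0.03  ]
34.2833 0.04978297919489348 29.990506321191788 [ 0.4982 -0.0748  0.1492] [-0.0803  0.1    -2.6436]
36.65 0.04956802330384717 29.990437030792236 [0.4763 0.2022 0.15  ] [0.4762 0.2024] [ 0.2454  0.2674 -2.6436]
```

View pics/wrist3.png

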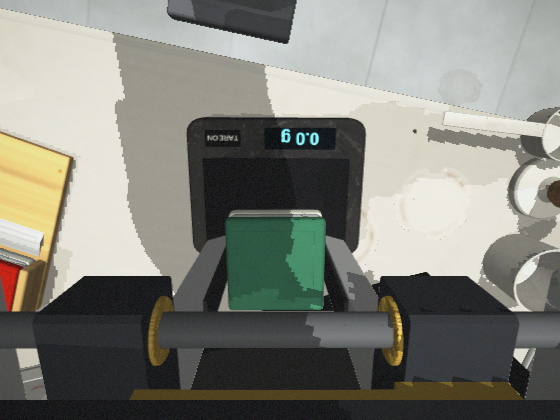

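The tin is held level and lined up with the scale. The scale's front edge is at row 118, columns 188–365, and the plate's near edge at row 158, columns 203–350. I'll check the plate position by rays, then lower the tin.

```bash
python3 - <<'E'
from h import *
ci=np.load('wrist3.npy',allow_pickle=True).item()
YS=np.deg2rad(11.35); sx=np.array([np.cos(YS),np.sin(YS)]); sy=np.array([-sx[1],sx[0]]); o=np.array([.463,.1997])
p=ray(ci,[[276,118],[188,150],[365,150],[204,158],[350,158]],.027)[:,:2]-o
print(np.c_[p@sx,p@sy])   # expect x=-.0625 | y=+-.0775 | x=-.029,y=+-.062
sc=o+.0135*sx
robot.move_linear([*sc,.065],velocity=.1); robot.move_linear([*sc,.053],velocity=.03); robot.pause(.2); b=F(8)
hit=robot.move_linear([*sc,.0460],velocity=.006,threshold=1.5); s=robot.get_state(); print(hit,s['time'],s['ee_pos'],F(6)-b)
E
```

```text
[[-0.0606  0.0009]
 [-0.0348 -0.073 ]
 [-0.0345  0.0755]
 [-0.0281 -0.0599]
 [-0.0279  0.0632]]
True 39.5167 [0.4762 0.2024 0.0473] [-0.3966 -0.2311  8.5037]
```

```bash
python3 - <<'E'
from h import *
b=-2.6
s=robot.get_state(); p=s['ee_pos'].copy()
for _ in range(6):
    f=F(6)[2]-b; print('%.4f %.1f'%(p[2],f))
    if f<2.8: break
    p[2]+=.0002; robot.move_linear(p,velocity=.01)
robot.gripper_to(.094); robot.pause(.2); s=robot.get_state(); print(s['opening'],F(6))
robot.move_linear([p[0],p[1],.09],velocity=.06); robot.move_linear([p[0]-.03,p[1]-.02,.2],velocity=.2)
robot.move_linear([.42,-.0,.25],velocity=.2)
robot.pause(.2); print(robot.get_state()['time'])
for n in('scene','top'):
    im=robot.grab_frame(n); cv2.imwrite(f'pics/{n}4.png',im[:,:,::-1])
ci=robot.camera_info('top'); m=lid_masks(im)
for k,z in(('green',.053),('red',.034),('dark',.027)):
    for c in blobs(m[k],150):
        x,y,w,h=cv2.boundingRect(c)
        if 150<y<300: print(k,(x,y,w,h),rect_world(c,ci,z))
cv2.imwrite('pics/both4.png',np.hstack([cv2.resize(cv2.imread('pics/scene4.png')[120:300,120:420],(400,240)),cv2.resize(cv2.imread('pics/top4.png')[150:300,100:350],(400,240))]))
E
```

```text
0.0473 8.6
0.0475 0.1
0.09414810938121523 [-0.1595  0.0604 -0.4764]
43.8917
red (255, 177, 23, 24) ((595.9139404296875, -36.603675842285156), (47.850223541259766, 48.70111846923828), 80.99119567871094)
dark (239, 242, 53, 178) ((280.1897888183594, -55.85783386230469), (109.4849853515625, 383.1436462402344), 86.8554916381836)
dark (120, 214, 132, 111) ((421.55462646484375, 131.1743927001953), (227.95236206054688, 298.389892578125), 9.401240348815918)
dark (320, 189, 23, 23) ((574.0380249023438, -186.714599609375), (48.2690315246582, 48.561500549316406), 81.91632080078125)
```

View pics/both4.png

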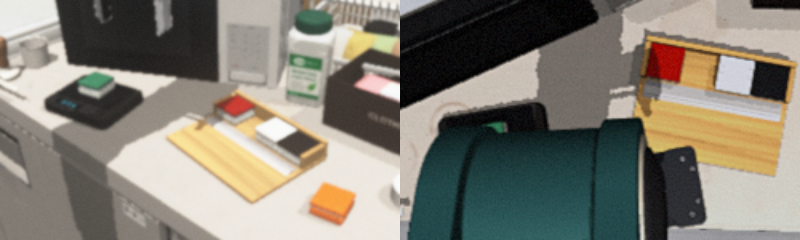

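The green tin stands upright on the scale plate. The red, cream and black tins are unmoved and the arm is clear of everything. One last ray check before I hand in.

```bash
python3 - <<'E'
from h import *
im=cv2.imread('pics/scene4.png')[:,:,::-1].copy(); ci=robot.camera_info('scene')
ok=False
for c in blobs(lid_masks(im)['green'],60):
    r=rect_world(c,ci,.053); print(r); ok|=np.hypot(r[0][0]-476,r[0][1]-202)<12
print(ok)
if ok: print(robot.sign_off())
E
```

```text
((-14.745283126831055, -144.5406036376953), (22.69414710998535, 16.126333236694336), 89.0740966796875)
((469.29339599609375, 194.37673950195312), (43.219966888427734, 49.2242431640625), 9.90218734741211)
((403.90203857421875, 1296.3668212890625), (66.70320892333984, 148.45928955078125), 4.9033098220825195)
True
the job is handed in; nothing more can be done
None
```

The green-lidded tin was slid over the ridge with about 6–8 N on its lid and set down upright near the centre of the scale plate (8.5 N at most). The red and black tins measured unmoved, the cream tin looks in place, and the job was handed in at about 44 s.

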